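Load a call blank into the boring machine through its sprung guard flap

ROBOT

A 6-joint arm with a two-finger parallel gripper is mounted at the origin on the work surface. World frame = base frame: x ahead of the robot, y to its left, z up, the work surface at z = 0. Lengths are in m, angles in rad, forces in N, time in s.
With the tool pointing down it reaches from about 0.35 to 0.775 m from the base axis. Payload 5.5 kg.
Tool frame: the origin (TCP) lies at the very end of the fingers, on their centre line; the grasp point (between the pads) lies 19 mm behind it (grip_point_offset is the distance from the TCP to the grasp point, in m); z points along the fingers, y is the direction in which the jaws open and shut (so a half turn about z gives the same grasp; the last joint's range is limited). The gripper opens to 85 mm and grips with 20 to 120 N. Pads are 22 mm wide; open, the fingers measure 114 mm over their backs; the gripper's body (76 mm by 85 mm) begins 54 mm behind the grasp point. The pads swing forward as they close: fully open they stand 13 mm farther back than shut.
Start: joints at [1.197, 0.313, 0.046, 1.304, 0, 1.431], TCP at [0.133, 0.559, 0.231] pointing down, gripper open.
Joint ranges: [-2.76, 2.76], [-0.86, 1.69], [-1.03, 1.26], [-2.2, 2.34], [-1.47, 1.5], [-3.14, 3.14]. Speed limits (rad/s): [2.57, 2.57, 3.14, 3.14, 3.14, 3.14].

INTERFACE

Orientations are given as a unit quaternion [w, x, y, z].
In Python, from workcell import * gives the robot as it stands.
- The arm moves only by the shell command python3 -m crank 'ROWS' [OPENING] [FORCE]. ROWS is a JSON object of lists of equal length, an entry for each row: "travel": the shift along the tool's x, y, z in units of 40 mm (1.0 is 40 mm), a list of three; "turn": the turn about the tool's z in rad. In form: {"travel": [[x, y, z], ...], "turn": [turn, ...]}. A call has 1 to 5 rows; each row is the pose to reach, as a shift and turn from the pose commanded when the call began, along the tool's axes at that moment; what a row does not reach only later rows make up. A row lasts 1/12 s, in which the tool goes at most 41.7 mm and 7.16 degrees, less where a joint would pass 70% of its speed; a pose out of reach is approached as far as the arm can. A call with a gripper value outside its range is refused whole. OPENING is the finger opening in mm, from 0 to 85.4, set as the call begins (- or left out, the last holds). The fingers move at their own pace and stop on an object; FORCE is the grip in N (left out, the last holds). Time passes only in rows, so rows that repeat a pose let the fingers close. It gives the time, the measured TCP pose, the force and the opening at its end, in the units of the state.
- get_state(): the state, without advancing time (a new reading comes with each control period).
- read_camera(name): name is "side" or "top"; returns a dict with "image" (480x640x3 uint8, red, green, blue), "K" (3x3 intrinsics, pixels), "k1" (the pictures are not rectified: a ray, as slopes to the right and down, at radius r is drawn at 1 + k1 r^2 times it, then the intrinsics apply), "R" (3x3) and "t" (3): a world point X has camera coordinates R X + t. Camera axes: x right, y down, z forward; pixel columns grow to the right and rows downward; lengths in m; the calibration is good to about 2 mm. A picture is of the moment at which its call begins. There is no depth.
- hand_in(): hands the job in, once; it reports no verdict.
The state is a dict: "clock": time; "joint_pos": joint angles; "qvel": joint speeds; "tau": joint torques, N m; "tcp_pos": TCP position; "orientation": TCP orientation; "wrist_force": force on the tool from outside, world axes, zero at the start; "ft_torque": the same for the moment, N m; "finger_gap": finger opening in m.
Only numpy, scipy, OpenCV 4.12 (cv2) and the standard library are available. Lean on these libraries where they do the work, as an engineer would, in place of code of your own. Each camera call takes 0.05 s, during which the arm holds its last target. There are 200 camera calls.

TASK

Load the dark square blank into the boring machine: lay it lengthways on the loading sill and, using the push stick so that the hand never touches the flap, push it in through the sprung guard flap until it is fully home and you feel it bear on the stop, leaning on the stop only gently (under 25 N). Then draw the stick out so that the flap swings shut behind the blank, and put the stick back down on the bench, clear of the machine. Leave the other things on the bench where they are.

Things in the scene. Friction and masses are not known exactly. Their poses are not given: they have to be found in the camera images.
- machine: Bench-top horizontal boring machine. Origin on the bench surface under the middle of the throat, in the plane of the shut flap; x points level into the machine (the way of pushing), z up. Grey bed 130 mm wide, top 20 mm above the bench, from x = -130 to 440 mm. Headstock and motor from x = 220 mm, up to 155 mm high.
- sill (a point): Middle of the open loading sill, on the bed's top, 65 mm before the flap plane: a flat steel-topped area from x = -130 to 0 mm of the machine's frame, without rims. Axes as the machine's.
- throat (a point): Middle of the throat's lower edge, at bed height, in the flap plane; axes as the machine's. Opening 46 wide, 56 mm high; 45-degree lead-in cheeks, 50 mm tall, narrow from 97 mm apart at x = -23 mm to the opening. A header over it reaches 70 mm above the bed. Behind it a tunnel of the same section under a clear cover, 214 mm long, with a fixed fence on the +y side, closed by the stop.
- roller (a point): Centre of a rubber roller, 32 mm across, on the tunnel's -y side, 107 mm behind the flap plane. It yields outward on a spring (about 2 to 4 N sideways, some 2 to 6 N more push as the blank's corner meets it) and presses the blank to the fence, so a seated blank lies about 3 mm to +y of the tunnel's middle.
- tunnel_end (a point): Middle of the tunnel's far end at bed height, 214 mm behind the flap plane; axes as the machine's. Inside the tunnel before it a rigid steel stop plate is clamped, set anew for each job: its face stands anywhere from 168 to 200 mm behind the flap plane. This point does not show where: the stop has to be felt.
- flap (a joint): Sprung steel guard flap filling the throat, hinged along its top edge 56 mm above the bed, 52 mm deep. Radians: 0 shut (upright), grows as it swings inward, to 1.5. The spring always shuts it; opening it takes 3 to 4 N of push from the blank. It lies on the blank, then on the stick, and drops behind the blank once the blank's rear end is 50 mm past the flap plane.
- blank_mid (a point): Centre of the blank to be bored: a square bar of dark wood, 110 x 40 x 40 mm, 0.13 to 0.27 kg, lying on the bench. x along its length (either end may go in first), z up.
- stick_grip (a point): Push stick of pale wood, 0.17 kg, standing on its lower edge: a straight bar 300 long, 24 wide, 28 mm tall, with a grip 70 mm long, 24 mm thick, rising to 60 mm at the middle of its length. The point is in the grip, 42 mm above the stick's underside and 150 mm behind the nose, the flat end that pushes; x points to the nose, z up.
- call_black: bystander: turned call barrel in black plastic, 38 mm across, 86 mm tall, standing. Origin in the middle of its underside.
- call_green: bystander: turned call barrel in green acrylic with a metal band, 38 mm across, 86 mm tall, standing. Origin in the middle of its underside.
- offcut: bystander: short offcut of the same dark wood, 45 x 40 x 40 mm: not the blank to bore. Origin in the middle of its underside.
- rod_stub: bystander: round wooden stub, 38 mm across, 70 mm tall, standing. Origin in the middle of its underside.
- carton_a: bystander: packed white and green carton 125 x 55 x 50 mm. Origin in the middle of its underside.
- carton_b: bystander: packed white and green carton 125 x 55 x 50 mm. Origin in the middle of its underside.
- oil_jar: bystander: jar of finishing oil, 52 mm across, 75 mm tall. Origin in the middle of its underside.

How it is judged:
On the way, in this order (a step that is already met when the one before it is completed fails the run):
1. the blank pushes the flap open (value of joint flap above 0.4 rad and contact force between blank and flap above 0.2 N), for 0.1 s.
2. the stick holds the blank against the stop with more than 2 N (contact force between blank and stop above 2 N and contact force between stick and blank above 1 N), for 0.05 s.
At the end, for the whole second after the job is handed in: The blank lies straight in the tunnel (within 0.06 rad) with its end no more than 2 mm from the stop plate, the flap is shut (under 0.06 rad), and the push stick rests on the bench (its grip point under 50 mm high), not touching the machine (x of blank_mid in the frame of stop between -0.057 and -0.053 m and y of blank_mid in the frame of machine between -0.006 and 0.008 m and angle between the x axis of blank_mid and the x axis of machine, either way round below 0.06 rad and value of joint flap below 0.06 rad and height (world z) of stick_grip below 0.05 m and not (contact force between stick and machine above 0.05 N) and linear speed of stick below 0.02 m/s and linear speed of blank below 0.01 m/s).
It fails at once if the blank is pressed on the stop with more than 25 N (contact force between blank and stop above 25 N).
It fails at once if the hand touches the flap (contact force between any of the fingers, the arm and flap above 0.5 N).
It fails at once if a bystander is moved by more than 25 mm (distance of any of call_black, call_green, offcut, rod_stub, carton_a, carton_b, oil_jar from where it was at the start of the episode above 0.025 m).
It also fails if it takes over 70 s, if anything falls off the work surface, if the arm or the gripper's body presses on something with over 40 N, if the wrist force passes 120 N, or if a joint passes its speed limit or range.

## Working session

There is one attempt and no reset: what is moved stays moved. The work goes in short steps, Python scripts to look and compute and a shell command to move; the robot and the scene stay as the last step left them, time stands still between calls to the robot, and variables do not carry over. Pictures are saved under pics/ and viewed, about 8 in all and at most 12, crops included, and the job is handed in when it is done.

```bash
mkdir -p pics
cat > h.py <<'E'
from workcell import *
import numpy as np, cv2
def und(c,u,v):
    K=np.array(c["K"]);xd=(u-K[0,2])/K[0,0];yd=(v-K[1,2])/K[1,1];x,y=xd,yd
    for _ in range(20):
        f=1+c["k1"]*(x*x+y*y);x,y=xd/f,yd/f
    return np.array([x,y,1.])
def onz(c,u,v,z):
    R=np.array(c["R"]);t=np.array(c["t"]);C=-R.T@t;d=R.T@und(c,u,v)
    return C+d*(z-C[2])/d[2]
def proj(c,X):
    K=np.array(c["K"]);p=np.array(c["R"])@np.array(X)+np.array(c["t"]);x,y=p[:2]/p[2];f=1+c["k1"]*(x*x+y*y)
    return K[0,0]*x*f+K[0,2],K[1,1]*y*f+K[1,2]
def shot(n,name):
    c=read_camera(n);cv2.imwrite(f"pics/{name}.png",c["image"][:,:,::-1]);return c
E
python3 - <<'E'
from h import *
for n in("top","side"):
    c=shot(n,n+"0");print(n,c["K"],c["k1"],-np.array(c["R"]).T@np.array(c["t"]),c["R"])
print(get_state())
E
ls
```

```text
top [[508.87023655   0.         318.46513399]
 [  0.         508.87023655 235.98400502]
 [  0.           0.           1.        ]] -0.08171373037657492 [0.464935   0.10621565 1.31033055] [[ 0.01274591 -0.99989119 -0.00742689]
 [-0.99490266 -0.01193858 -0.1001307 ]
 [ 0.10003114  0.00866529 -0.99494657]]
side [[565.55198145   0.         315.21904571]
 [  0.         565.55198145 234.26671066]
 [  0.           0.           1.        ]] 0.04902926392696641 [ 0.13865743 -0.68173899  0.79191716] [[ 0.88635132 -0.46295473  0.00736568]
 [-0.27782642 -0.5445048  -0.79140824]
 [ 0.37039684  0.69941936 -0.61124361]]
{'clock': 0.1, 'joint_pos': array([ 1.19739124e+00,  3.13919824e-01,  4.50540719e-02,  1.30361907e+00,
       -4.99620278e-06,  1.43117670e+00]), 'qvel': array([ 1.78693890e-04, -1.04413513e-03,  1.78468830e-03,  1.38972861e-03,
       -1.06224720e-03,  1.69850632e-05]), 'tau': array([ 1.92934822e-03, -4.81727314e+01,  2.99242580e+01,  1.27888739e-02,
       -1.47670089e-04, -8.74987421e-06]), 'tcp_pos': array([0.13304954, 0.5588991 , 0.23048542]), 'orientation': array([-2.11776892e-04,  1.16626666e-01,  9.93175467e-01, -8.17259739e-04]), 'wrist_force': array([-0.34863066,  0.07848775, -0.68093309]), 'ft_torque': array([ 0.02748412, -0.03679238,  0.01214474]), 'finger_gap': 0.08533962307191571}
h.py
pics
```

View pics/top0.png

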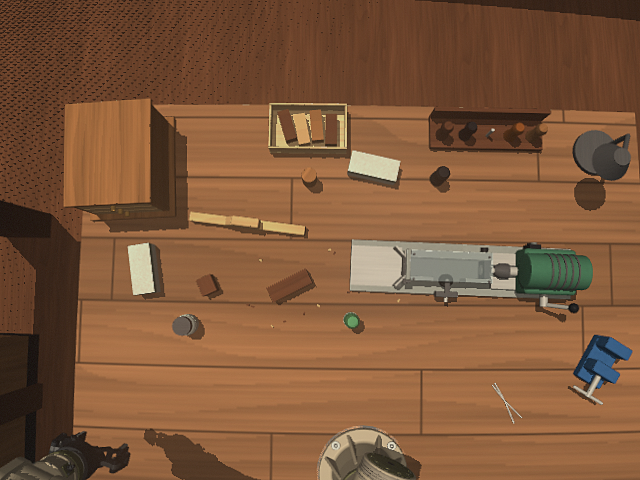

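View pics/side0.png

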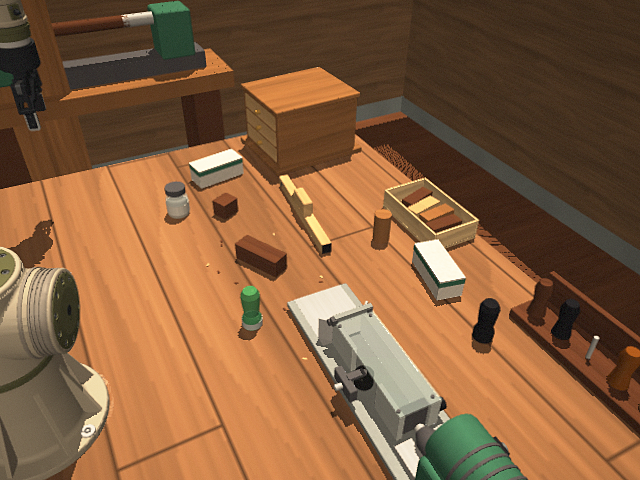

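The top view is roughly robot-aligned: machine pushing direction is image right (world −y), flap near (405,265), sill (375,265), blank (290,286), stick (190,217)→(306,231) with dark nose at right. Next, an enlarged crop for corners, together with colour masks.

Run:
```python
from h import *
c=shot("top","t1");im=c["image"]
cr=cv2.resize(im[200:310,180:440],None,fx=3,fy=3,interpolation=cv2.INTER_CUBIC);cv2.imwrite("pics/crop1.png",cr[:,:,::-1])
hsv=cv2.cvtColor(im,cv2.COLOR_RGB2HSV)
for p in [(290,286),(280,292),(210,218),(250,222),(300,230),(375,265),(365,250),(330,330),(420,330)]: print(p,im[p[1],p[0]],hsv[p[1],p[0]])
```

```text
(290, 286) [116  71  47] [ 10 152 116]
(280, 292) [117  73  49] [ 11 148 117]
(210, 218) [209 165 105] [ 17 127 209]
(250, 222) [211 166 105] [ 17 128 211]
(300, 230) [210 170 107] [ 18 125 210]
(375, 265) [200 188 166] [ 19  43 200]
(365, 250) [199 187 165] [ 19  44 199]
(330, 330) [163 110  70] [ 13 145 163]
(420, 330) [154 105  68] [ 13 142 154]
```

View pics/crop1.png

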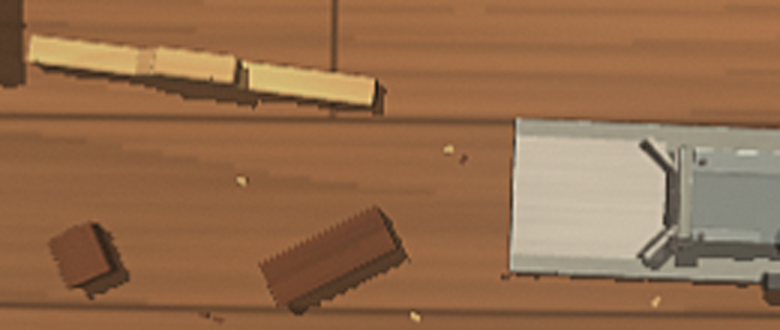

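The crop shows the blank's top face (260,263)–(378,207)–(405,250)–(295,310), the stick nose near (378,95), and the bed's near-end corners at (516,118) and (511,272). The cheeks start at about x=645.

Run:
```python
from h import *
c=shot("top","t2");im=c["image"].astype(int);R_,G,B=im[...,0],im[...,1],im[...,2]
def big(m,roi):
    z=np.zeros(m.shape,np.uint8);x0,y0,x1,y1=roi;z[y0:y1,x0:x1]=m[y0:y1,x0:x1]*255
    k=cv2.findContours(z,cv2.RETR_EXTERNAL,cv2.CHAIN_APPROX_NONE)[0];return max(k,key=cv2.contourArea)
def rect(k,z):
    P=np.float32([onz(c,*p[0],z)[:2]*1000 for p in k]);(x,y),(w,h),a=cv2.minAreaRect(P)
    if w<h:w,h,a=h,w,a+90
    return np.round([x,y,w,h,a],1)
print("blank",rect(big((R_>95)&(R_<135)&(G<88),(262,262,320,305)),.04))
print("offc",rect(big((R_>95)&(R_<135)&(G<88),(190,268,222,300)),.04))
st=(R_>180)&(G>130)&(B<150)
print("stick",rect(big(st,(185,205,310,240)),.028))
for roi in [(262,205,310,240),(185,205,225,240)]:print(rect(big(st,roi),.028))
print("grip",rect(big(st,(231,205,260,240)),.06))
# bed
g=((R_-B)<60)&(R_>120)
def edge(cols,up):
    L=[]
    for u in cols:
        v=np.where(g[225:310,u])[0]+225; v=v.min()-.5 if up else v.max()+.5
        L.append(onz(c,u,v,.02)[:2]*1000)
    L=np.array(L);vx,vy,x,y=cv2.fitLine(np.float32(L),cv2.DIST_HUBER,0,.01,.01).ravel();return np.round([x,y,np.degrees(np.arctan2(vy,vx))],2)
print("up",edge(range(353,400),1),edge(range(353,470),1),"dn",edge(range(353,400),0),edge(range(353,430),0))
L=[onz(c,np.where(g[v,335:420])[0].min()+335-.5,v,.02)[:2]*1000 for v in range(245,288)]
print("end",cv2.fitLine(np.float32(L),cv2.DIST_HUBER,0,.01,.01).ravel())
```

```text
blank [461.  196.6 141.   50.  117.3]
offc [467.6 397.4  46.7  40.3  26. ]
stick [633.7 361.2 176.4  23.5  85.4]
[615.5 208.4 109.1  22.2  83.5]
[637.2 403.2  91.9  21.4  83.9]
grip [626.1 302.6  67.7  21.5  84.3]
up [586.92 -30.    87.66] [ 583.78 -120.8    88.21] dn [456.53 -47.26  88.94] [455.84 -68.11  88.63]
end [ 9.9893683e-01 -4.6099704e-02  5.0581210e+02  3.6224377e+01]
```

Run:
```python
from h import *
c=shot("top","t3");im=c["image"].astype(int);R_,G,B=im[...,0],im[...,1],im[...,2]
m=((R_>100)&(R_<128)&(G<80)).astype(np.uint8)
z=np.zeros_like(m);z[262:305,262:322]=m[262:305,262:322]
z=cv2.morphologyEx(z,cv2.MORPH_OPEN,np.ones((5,5),np.uint8))
n,l,s,ce=cv2.connectedComponentsWithStats(z);i=1+s[1:,4].argmax();v,u=np.where(l==i)
P=np.float32([onz(c,a,b,.04)[:2]*1000 for a,b in zip(u,v)])
w=cv2.minAreaRect(P);cov=np.cov(P.T);e,V=np.linalg.eigh(cov);print("blank",s[i,4],w,P.mean(0),np.degrees(np.arctan2(V[1,1],V[0,1])),np.sqrt(12*e))
for q in[(260,263),(378,207),(295,306)]:print(q,onz(c,(q[0]+.5)/3-.5+180,(q[1]+.5)/3-.5+200,.04)*1000)
g=((R_-B)<60)&(R_>110)
L=[]
for u in list(range(353,428))+list(range(462,510)):
    vv=np.where(g[270:312,u])[0]; 
    if len(vv):L.append(onz(c,u,vv.max()+270.5,.02)[:2]*1000)
L=np.array(L);x,y=L[:,0],L[:,1];k=np.ones(len(x),bool)
for _ in range(6):
    p=np.polyfit(y[k],x[k],1);k=abs(np.polyval(p,y)-x)<2.5
print("dn",p,k.sum(),len(k),y[k].min(),y[k].max())
L=[]
for u in range(353,420):
    vv=np.where(g[230:250,u])[0]
    if len(vv):L.append(onz(c,u,vv.min()+229.5,.02)[:2]*1000)
L=np.array(L);x,y=L[:,0],L[:,1];k=np.ones(len(x),bool)
for _ in range(6):
    p=np.polyfit(y[k],x[k],1);k=abs(np.polyval(p,y)-x)<2.5
print("up",p,k.sum(),len(k),y[k].min(),y[k].max())
print("green top",onz(c,352,321,.086)*1000)
```

```text
blank 642 ((469.4513244628906, 189.79937744140625), (36.736785888671875, 107.90226745605469), 27.278432846069336) [469.32486 189.94684] 117.05001669728192 [ 37.01882527 105.83563414]
(260, 263) [462.60574994 245.43834105  40.        ]
(378, 207) [510.34217981 148.15768928  40.        ]
(295, 306) [427.54986795 215.65875095  40.        ]
dn [3.02974506e-02 4.57302250e+02] 103 123 -369.20447999356185 28.54992576901262
up [3.53652677e-02 5.88056602e+02] 67 67 -139.10178920944395 29.416308179346874
green top [385.36428075  34.36399124  86.        ]
```

```bash
cat >> h.py <<'E'
from scipy.spatial.transform import Rotation as Ro
def to(x,y,z,ang):
    s=get_state();q=s["orientation"];M=Ro.from_quat([q[1],q[2],q[3],q[0]]).as_matrix()
    d=np.array([x,y,z])-s["tcp_pos"]*1000
    a=np.degrees(np.arctan2(M[1,0],M[0,0]));t=(a-ang+180)%360-180
    print("tcp",np.round(s["tcp_pos"]*1000,1),"ang",round(a,2),"tilt",np.round(M[:,2],3),"F",np.round(s["wrist_force"],1),"gap",round(s["finger_gap"]*1000,1),"t",round(s["clock"],2))
    print("travel",np.round(M.T@d/40,3),"turn",round(np.radians(t),3),"rows>=",round(max(np.linalg.norm(d)/41.7,abs(t)/7.16),1))
E
python3 -c "from h import *;to(469.4,190,140,117.1)"
```

```text
tcp [133.1 559.2 230.9] ang 166.61 tilt [-0.    -0.001 -1.   ] F [-0.3  0.7  0.4] gap 85.6 t 0.25
travel [-10.316  -7.029   2.276] turn 0.864 rows>= 12.2
```

```bash
python3 -m crank '{"travel":[[-1,-0.7,0.2],[-2,-1.4,0.4],[-3,-2.1,0.7],[-4,-2.7,0.9],[-4.8,-3.3,1.1]],"turn":[0,0,0,0,0]}' 62
python3 -m crank '{"travel":[[-0.8,-0.6,0.2],[-1.6,-1.1,0.4],[-2.4,-1.6,0.5],[-3.2,-2.2,0.7],[-4,-2.7,0.9]],"turn":[0.1,0.2,0.3,0.4,0.5]}'
python3 -c "from h import *;to(469.4,190,140,117.1)"
```

```text
clock: 0.67
tcp_pos: [0.2714, 0.4064, 0.1925]
orientation: [0.0, 0.116, 0.993, 0.0]
wrist_force: [1.8, 0.5, 0.6]
finger_gap: 0.0621
clock: 1.08
tcp_pos: [0.4021, 0.2637, 0.1568]
orientation: [0.0, 0.361, 0.933, 0.0]
wrist_force: [-0.0, 1.3, 1.3]
finger_gap: 0.0625
tcp [402.1 263.7 156.8] ang 137.67 tilt [ 0.001  0.    -1.   ] F [-0.   1.3  1.3] gap 62.5 t 1.08
travel [-2.485 -0.23   0.421] turn 0.359 rows>= 2.9
```

```bash
python3 -m crank '{"travel":[[-0.8,-0.1,0.1],[-1.6,-0.15,0.3],[-2.4,-0.23,0.4],[-2.48,-0.23,0.42],[-2.48,-0.23,0.42]],"turn":[0.12,0.24,0.36,0.36,0.36]}'
python3 -c "from h import *;to(469.4,190,8,117.1)"
```

```text
clock: 1.5
tcp_pos: [0.4697, 0.1908, 0.1395]
orientation: [-0.0, 0.521, 0.853, -0.0]
wrist_force: [-1.8, 0.6, 0.1]
finger_gap: 0.0616
tcp [469.7 190.8 139.5] ang 117.18 tilt [-0.001 -0.    -1.   ] F [-1.8  0.6  0.1] gap 61.6 t 1.5
travel [-0.015 -0.013  3.288] turn 0.001 rows>= 3.2
```

```bash
python3 -m crank '{"travel":[[0,0,0.9],[0,0,1.8],[0,0,2.6],[0,0,3.1],[0,0,3.25]],"turn":[0,0,0,0,0]}'
python3 -m crank '{"travel":[[0,0,0],[0,0,0],[0,0,0],[0,0,0],[0,0,0]],"turn":[0,0,0,0,0]}' 30 40
python3 -m crank '{"travel":[[0,0,0],[0,0,0],[0,0,-0.6],[0,0,-1.2],[0,0,-1.8]],"turn":[0,0,0,0,0]}'
python3 - <<'E'
from h import *;to(521.9,-26,85,88.2);c=shot("top","t4");im=c["image"][200:320,200:440];cv2.imwrite("pics/c4.png",cv2.resize(im,None,fx=3,fy=3,interpolation=cv2.INTER_CUBIC)[:,:,::-1])
E
```

```text
clock: 1.92
tcp_pos: [0.4649, 0.1927, 0.0069]
orientation: [-0.002, 0.519, 0.855, -0.002]
wrist_force: [0.1, -0.4, -0.2]
finger_gap: 0.0621
clock: 2.33
tcp_pos: [0.4696, 0.1926, 0.0112]
orientation: [0.001, 0.52, 0.854, 0.001]
wrist_force: [-0.4, -1.0, -1.7]
finger_gap: 0.0393
clock: 2.75
tcp_pos: [0.468, 0.192, 0.0825]
orientation: [-0.001, 0.52, 0.854, -0.001]
wrist_force: [0.9, 0.3, -2.8]
finger_gap: 0.0396
tcp [468.  192.   82.5] ang 117.32 tilt [-0.001 -0.    -1.   ] F [ 0.9  0.3 -2.8] gap 39.6 t 2.75
travel [-5.46  -1.306 -0.062] turn 0.508 rows>= 5.4
```

View pics/c4.png

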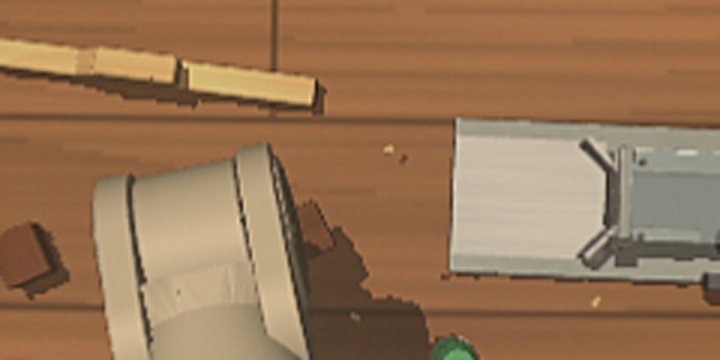

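The blank is gripped (39.6 mm gap) and lifted; the dark end shows at (315,230) in the crop, everything else undisturbed.

```bash
python3 -m crank '{"travel":[[-0.9,-0.2,-0.2],[-1.8,-0.4,-0.4],[-2.7,-0.65,-0.5],[-3.6,-0.9,-0.5],[-4.5,-1.1,-0.5]],"turn":[0.1,0.2,0.3,0.4,0.5]}'
python3 -c "from h import *;to(522,-24,100,88.2)"
```

```text
clock: 3.22
tcp_pos: [0.5124, 0.0105, 0.1025]
orientation: [0.0, 0.717, 0.697, 0.0]
wrist_force: [0.7, 0.7, -3.3]
finger_gap: 0.0393
tcp [512.4  10.5 102.5] ang 88.42 tilt [ 0.001 -0.    -1.   ] F [ 0.7  0.7 -3.3] gap 39.3 t 3.22
travel [-0.856  0.263  0.063] turn 0.004 rows>= 0.9
```

```bash
python3 -m crank '{"travel":[[-0.86,0.26,0],[-0.86,0.26,0],[-0.86,0.26,0],[-0.86,0.26,0.8],[-0.86,0.26,1.5]],"turn":[0,0,0,0,0]}'
python3 - <<'E'
from h import *
to(522,-24,30,88.2)
c=shot("side","s5");u,v=proj(c,(.522,-.03,.05));u,v=int(u),int(v);print(u,v)
cv2.imwrite("pics/c5.png",cv2.resize(c["image"][v-80:v+70,u-110:u+90],None,fx=3.5,fy=3.5,interpolation=cv2.INTER_CUBIC)[:,:,::-1])
E
```

```text
clock: 3.63
tcp_pos: [0.5232, -0.0221, 0.0426]
orientation: [0.001, 0.715, 0.699, 0.001]
wrist_force: [0.6, -0.1, -3.3]
finger_gap: 0.0392
tcp [523.2 -22.1  42.6] ang 88.71 tilt [ 0.004 -0.    -1.   ] F [ 0.6 -0.1 -3.3] gap 39.2 t 3.63
travel [-0.047 -0.031  0.314] turn 0.009 rows>= 0.3
332 301
```

View pics/c5.png

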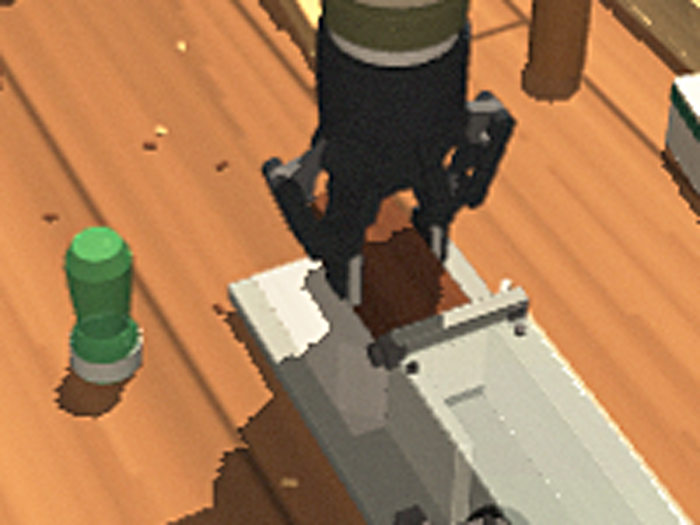

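The blank hangs over the sill, aligned with the throat, clear of cheeks and header (front end at about (400,320)). Lower gently.

```bash
python3 -m crank '{"travel":[[0,0,0.05],[0,0,0.1],[0,0,0.15],[0,0,0.2],[0,0,0.2]],"turn":[0,0,0,0,0]}'
python3 -m crank '{"travel":[[0,0,0.03],[0,0,0.06],[0,0,0.06],[0,0,0.06],[0,0,0.06]],"turn":[0,0,0,0,0]}'
python3 -c "from h import *;to(522,-24,30,88.2)"
```

```text
clock: 4.1
tcp_pos: [0.5227, -0.0223, 0.035]
orientation: [0.001, 0.715, 0.699, 0.001]
wrist_force: [0.5, 0.5, -2.1]
finger_gap: 0.0399
clock: 4.52
tcp_pos: [0.5219, -0.0225, 0.0317]
orientation: [0.0, 0.715, 0.699, 0.0]
wrist_force: [0.5, 0.2, -3.0]
finger_gap: 0.0397
tcp [521.9 -22.5  31.7] ang 88.68 tilt [ 0.  0. -1.] F [ 0.5  0.2 -3. ] gap 39.7 t 4.52
travel [-0.037  0.003  0.043] turn 0.008 rows>= 0.1
```

```bash
python3 -m crank '{"travel":[[0,0,0.02],[0,0,0.03],[0,0,0.04],[0,0,0.04],[0,0,0.04]],"turn":[0,0,0,0,0]}'
python3 -m crank '{"travel":[[0,0,0.02],[0,0,0.03],[0,0,0.03],[0,0,0.03],[0,0,0.03]],"turn":[0,0,0,0,0]}'
```

```text
clock: 4.93
tcp_pos: [0.5221, -0.0225, 0.0309]
orientation: [0.0, 0.715, 0.699, 0.0]
wrist_force: [-2.6, 0.9, 5.9]
finger_gap: 0.0393
clock: 5.35
tcp_pos: [0.5221, -0.0225, 0.0309]
orientation: [0.001, 0.715, 0.699, 0.0]
wrist_force: [-5.6, 1.6, 16.0]
finger_gap: 0.0395
```

Seated on the bed. Release, rise, and head for the stick.

```bash
python3 -m crank '{"travel":[[0,0,-0.03],[0,0,-0.03],[0,0,-0.03],[0,0,-0.03],[0,0,-0.03]],"turn":[0,0,0,0,0]}' 62
python3 -m crank '{"travel":[[0,0,-0.5],[0,0,-1.4],[0,0,-2.4],[0,0,-3],[0,0,-3]],"turn":[0,0,0,0,0]}'
python3 -c "from h import *;to(626,303,150,83.6)"
```

```text
clock: 5.77
tcp_pos: [0.5219, -0.0224, 0.0298]
orientation: [-0.0, 0.715, 0.699, -0.0]
wrist_force: [-0.5, 0.1, 0.0]
finger_gap: 0.0619
clock: 6.18
tcp_pos: [0.5255, -0.0231, 0.1557]
orientation: [0.004, 0.715, 0.699, 0.003]
wrist_force: [-0.1, -0.5, 0.4]
finger_gap: 0.0621
tcp [525.5 -23.1 155.7] ang 88.69 tilt [ 0.01  -0.002 -1.   ] F [-0.1 -0.5  0.4] gap 62.1 t 6.18
travel [8.209 2.324 0.152] turn 0.089 rows>= 8.2
```

```bash
python3 -m crank '{"travel":[[0.95,0.25,0],[1.9,0.5,0],[2.9,0.8,0],[3.9,1.1,0],[4.8,1.35,0]],"turn":[0,0,0,0,0]}'
python3 -m crank '{"travel":[[0.9,0.25,0],[1.8,0.5,0.1],[2.7,0.75,0.1],[3.4,0.97,0.1],[3.4,0.97,0.1]],"turn":[0,0,0.03,0.06,0.09]}' 50
python3 - <<'E'
from h import *
to(626,303,23,83.6)
c=shot("top","t6");cv2.imwrite("pics/c6.png",cv2.resize(c["image"][190:320,170:430],None,fx=3,fy=3,interpolation=cv2.INTER_CUBIC)[:,:,::-1])
E
```

```text
clock: 6.6
tcp_pos: [0.5805, 0.1703, 0.1491]
orientation: [-0.0, 0.715, 0.699, -0.0]
wrist_force: [0.7, -0.6, 1.0]
finger_gap: 0.0621
clock: 7.02
tcp_pos: [0.6226, 0.3088, 0.1437]
orientation: [-0.001, 0.745, 0.667, 0.0]
wrist_force: [-0.3, -0.5, 0.5]
finger_gap: 0.0501
tcp [622.6 308.8 143.7] ang 83.73 tilt [-0.001  0.002 -1.   ] F [-0.3 -0.5  0.5] gap 50.1 t 7.02
travel [-0.139  0.103  3.016] turn 0.002 rows>= 2.9
```

View pics/c6.png

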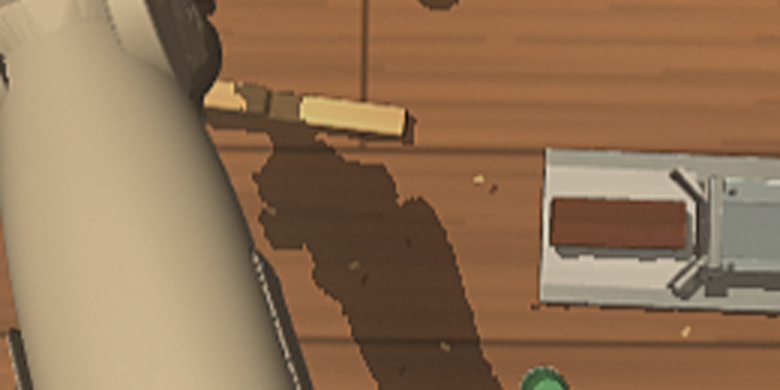

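The blank lies straight on the sill, at crop (551–688, 198–250), centred on the throat; the stick is free under the hand. Measure the blank and grasp the stick.

```bash
python3 -m crank '{"travel":[[-0.14,0.1,0.8],[-0.14,0.1,1.7],[-0.14,0.1,2.5],[-0.14,0.1,2.95],[-0.14,0.1,3.02]],"turn":[0,0,0,0,0]}'
python3 -m crank '{"travel":[[0,0,0],[0,0,0],[0,0,0],[0,0,0],[0,0,0]],"turn":[0,0,0,0,0]}' 15 60
python3 - <<'E'
from h import *
to(626,303,23,83.6)
c=shot("top","t7");im=c["image"].astype(int);R_,G=im[...,0],im[...,1]
z=np.zeros(R_.shape,np.uint8);z[250:277,345:405]=((R_>85)&(R_<135)&(G<88))[250:277,345:405]
z=cv2.morphologyEx(z,cv2.MORPH_OPEN,np.ones((5,5),np.uint8));v,u=np.where(z)
P=np.float32([onz(c,a,b,.06)[:2]*1000 for a,b in zip(u,v)]);e,V=np.linalg.eigh(np.cov(P.T))
print(P.mean(0),cv2.minAreaRect(P),np.degrees(np.arctan2(V[1,1],V[0,1])),P.min(0),P.max(0))
E
```

```text
clock: 7.48
tcp_pos: [0.6215, 0.2951, 0.0192]
orientation: [-0.002, 0.746, 0.666, -0.005]
wrist_force: [-1.0, -0.6, -1.3]
finger_gap: 0.0502
clock: 7.9
tcp_pos: [0.6265, 0.2976, 0.0268]
orientation: [0.0, 0.746, 0.666, 0.001]
wrist_force: [0.1, 0.3, -1.1]
finger_gap: 0.0237
tcp [626.5 297.6  26.8] ang 83.52 tilt [ 0.002  0.001 -1.   ] F [ 0.1  0.3 -1.1] gap 23.7 t 7.9
travel [ 0.134 -0.028  0.095] turn -0.001 rows>= 0.2
[522.6761   -24.391546] ((523.1752319335938, -25.21190643310547), (39.31468963623047, 108.46080780029297), 0.6411593556404114) 89.75955262244467 [502.96692 -79.32895] [542.5293    28.960577]
```

```bash
python3 -m crank '{"travel":[[0,0,0],[0,0,-0.5],[0,0,-1.1],[0,0,-1.6],[0,0,-1.6]],"turn":[0,0,0,0,0]}'
python3 -c "from h import *;to(528.4,184.5,90,88.2)"
```

```text
clock: 8.37
tcp_pos: [0.6284, 0.2984, 0.0946]
orientation: [0.002, 0.746, 0.666, 0.004]
wrist_force: [0.9, 0.1, -1.4]
finger_gap: 0.0231
tcp [628.4 298.4  94.6] ang 83.54 tilt [ 0.008  0.003 -1.   ] F [ 0.9  0.1 -1.4] gap 23.1 t 8.37
travel [-3.111 -2.164  0.089] turn -0.081 rows>= 3.6
```

```bash
python3 -m crank '{"travel":[[-0.6,-0.45,0],[-1.3,-0.9,0],[-2,-1.4,0],[-2.6,-1.8,0],[-3.11,-2.16,0]],"turn":[-0.02,-0.04,-0.06,-0.08,-0.081]}'
python3 -m crank '{"travel":[[0,0,0],[0,0,0.4],[0,0,0.8],[0,0,0.9],[0,0,0.9]],"turn":[0,0,0,0,0]}'
python3 -m crank '{"travel":[[0,0,0],[0,0,0],[0,0,0]],"turn":[0,0,0]}'
python3 - <<'E'
from h import *
to(528.4,184.5,50,88.2)
c=shot("top","t8");cv2.imwrite("pics/c8.png",cv2.resize(c["image"][190:320,200:460],None,fx=3,fy=3,interpolation=cv2.INTER_CUBIC)[:,:,::-1])
im=c["image"].astype(int);st=(im[...,0]>170)&(im[...,1]>125)&(im[...,2]<150)&(im[...,0]-im[...,2]>70)
s=np.zeros(st.shape,np.uint8);s[240:290,300:360]=st[240:290,300:360];s=cv2.morphologyEx(s,cv2.MORPH_OPEN,np.ones((3,3),np.uint8));v,u=np.where(s)
P=np.float32([onz(c,a,b,.052)[:2]*1000 for a,b in zip(u,v)]);print(len(P),cv2.minAreaRect(P))
c=shot("side","s8");cv2.imwrite("pics/s8c.png",cv2.resize(c["image"][160:380,220:420],None,fx=2.7,fy=2.7,interpolation=cv2.INTER_CUBIC)[:,:,::-1])
E
```

```text
clock: 8.78
tcp_pos: [0.5234, 0.182, 0.0883]
orientation: [-0.0, 0.718, 0.696, -0.001]
wrist_force: [0.1, -0.8, -1.6]
finger_gap: 0.0234
clock: 9.2
tcp_pos: [0.5243, 0.1834, 0.0515]
orientation: [-0.001, 0.718, 0.696, -0.001]
wrist_force: [0.3, 0.0, -0.9]
finger_gap: 0.0235
clock: 9.45
tcp_pos: [0.5265, 0.1838, 0.054]
orientation: [0.0, 0.718, 0.696, 0.001]
wrist_force: [-0.5, 1.1, -1.8]
finger_gap: 0.0233
tcp [526.5 183.8  54. ] ang 88.18 tilt [ 0.001  0.    -1.   ] F [-0.5  1.1 -1.8] gap 23.3 t 9.45
travel [0.02  0.047 0.1  ] turn -0.0 rows>= 0.1
334 ((525.8919677734375, 89.04621124267578), (22.26152992248535, 96.5052719116211), 0.6921839714050293)
```

View pics/s8c.png

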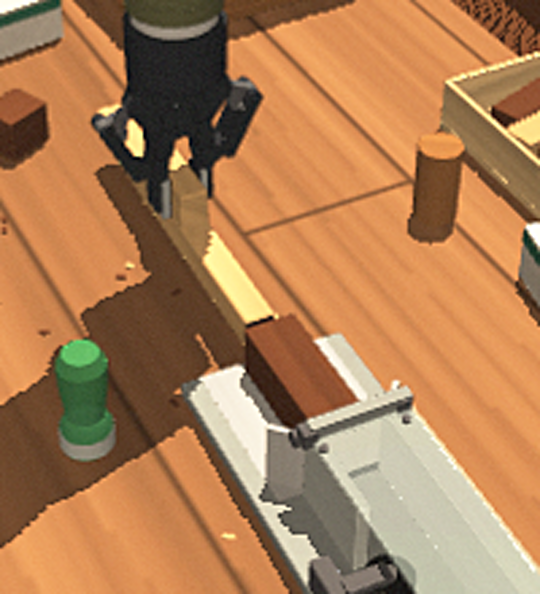

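View pics/c8.png

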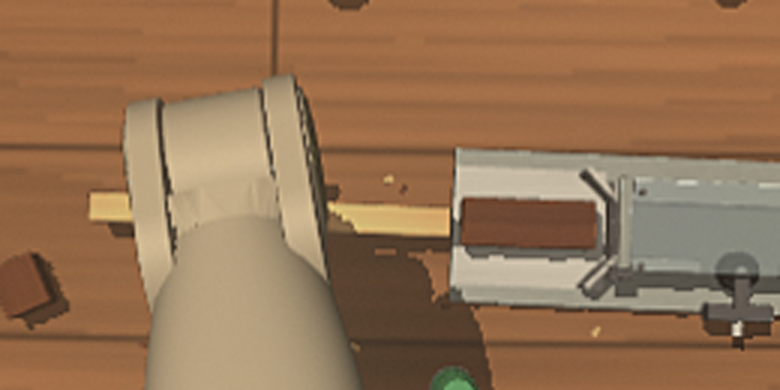

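The stick is in line with the blank, nose about 10 mm behind it at crop (450,222), and level. Lower 3 mm and begin pushing.

```bash
python3 -m crank '{"travel":[[0,0,0.05],[-0.1,0,0.08],[-0.2,0,0.08],[-0.3,0,0.08],[-0.4,0,0.08]],"turn":[0,0,0,0,0]}'
python3 -m crank '{"travel":[[-0.15,0,0],[-0.3,0,0],[-0.45,0,0],[-0.6,0,0],[-0.75,0,0]],"turn":[0,0,0,0,0]}'
python3 -m crank '{"travel":[[-0.15,0,0],[-0.3,0,0],[-0.45,0,0],[-0.6,0,0],[-0.75,0,0]],"turn":[0,0,0,0,0]}'
python3 -c "from h import *;to(526,70,51,88.2)"
```

```text
clock: 9.97
tcp_pos: [0.5252, 0.1672, 0.0501]
orientation: [-0.0, 0.718, 0.696, 0.0]
wrist_force: [0.5, 0.9, -1.9]
finger_gap: 0.0232
clock: 10.38
tcp_pos: [0.5246, 0.1384, 0.0505]
orientation: [-0.001, 0.718, 0.696, 0.002]
wrist_force: [0.0, 6.7, -0.7]
finger_gap: 0.0234
clock: 10.8
tcp_pos: [0.5233, 0.1075, 0.0502]
orientation: [-0.0, 0.718, 0.696, 0.001]
wrist_force: [-0.7, 4.0, -0.8]
finger_gap: 0.0229
tcp [523.3 107.5  50.2] ang 88.19 tilt [ 0.     0.002 -1.   ] F [-0.7  4.  -0.8] gap 22.9 t 10.8
travel [-0.936  0.097 -0.02 ] turn -0.0 rows>= 0.9
```

```bash
python3 -m crank '{"travel":[[-0.2,0.02,0],[-0.4,0.04,0],[-0.6,0.05,0],[-0.8,0.05,0],[-1,0.05,0]],"turn":[0,0,0,0,0]}'
python3 -m crank '{"travel":[[-0.2,0,0],[-0.4,0,0],[-0.6,0,0],[-0.8,0,0],[-1,0,0]],"turn":[0,0,0,0,0]}'
python3 -m crank '{"travel":[[-0.1,0,0],[-0.2,0,0],[-0.3,0,0],[-0.4,0,0],[-0.4,0,0]],"turn":[0,0,0,0,0]}'
python3 -c "from h import *;to(522.5,-8,51,88.2)"
```

```text
clock: 11.22
tcp_pos: [0.5234, 0.067, 0.05]
orientation: [-0.001, 0.718, 0.696, 0.0]
wrist_force: [-1.3, 5.7, 0.3]
finger_gap: 0.0232
clock: 11.63
tcp_pos: [0.5219, 0.0276, 0.05]
orientation: [-0.001, 0.718, 0.696, 0.0]
wrist_force: [-0.9, 7.3, -0.3]
finger_gap: 0.0233
clock: 12.05
tcp_pos: [0.5214, 0.0109, 0.05]
orientation: [-0.001, 0.719, 0.695, -0.0]
wrist_force: [-0.4, 3.5, -0.2]
finger_gap: 0.0229
tcp [521.4  10.9  50. ] ang 88.13 tilt [-0.001  0.001 -1.   ] F [-0.4  3.5 -0.2] gap 22.9 t 12.05
travel [-0.472  0.042 -0.027] turn -0.001 rows>= 0.5
```

```bash
cat > chk.py <<'E'
from workcell import *
import sys
s=get_state();f=s["wrist_force"][1];print(round(s["tcp_pos"][1]*1000,1),round(f,1));sys.exit(f>9)
E
g(){ python3 chk.py; }
python3 -m crank '{"travel":[[-0.06,0.01,0],[-0.12,0.02,0],[-0.18,0.03,0],[-0.24,0.04,0],[-0.24,0.04,0]],"turn":[0,0,0,0,0]}' >/dev/null; g &&
python3 -m crank '{"travel":[[-0.01,0,0],[-0.02,0,0],[-0.03,0,0],[-0.04,0,0],[-0.05,0,0]],"turn":[0,0,0,0,0]}' >/dev/null && g &&
python3 -m crank '{"travel":[[-0.01,0,0],[-0.02,0,0],[-0.03,0,0],[-0.04,0,0],[-0.05,0,0]],"turn":[0,0,0,0,0]}' >/dev/null && g &&
python3 -m crank '{"travel":[[-0.01,0,0],[-0.02,0,0],[-0.03,0,0],[-0.04,0,0],[-0.05,0,0]],"turn":[0,0,0,0,0]}' >/dev/null && g &&
python3 -m crank '{"travel":[[-0.01,0,0],[-0.02,0,0],[-0.03,0,0],[-0.04,0,0],[-0.05,0,0]],"turn":[0,0,0,0,0]}' >/dev/null && g &&
python3 -m crank '{"travel":[[-0.01,0,0],[-0.02,0,0],[-0.03,0,0],[-0.04,0,0],[-0.05,0,0]],"turn":[0,0,0,0,0]}' >/dev/null && g &&
python3 -m crank '{"travel":[[-0.01,0,0],[-0.02,0,0],[-0.03,0,0],[-0.04,0,0],[-0.05,0,0]],"turn":[0,0,0,0,0]}' >/dev/null && g &&
python3 -m crank '{"travel":[[-0.01,0,0],[-0.02,0,0],[-0.03,0,0],[-0.04,0,0],[-0.05,0,0]],"turn":[0,0,0,0,0]}' >/dev/null && g &&
python3 -m crank '{"travel":[[-0.01,0,0],[-0.02,0,0],[-0.03,0,0],[-0.04,0,0],[-0.05,0,0]],"turn":[0,0,0,0,0]}' >/dev/null && g
true
```

```text
2.5 8.4False
```

```bash
sed -i 's/sys.exit(f>9)/sys.exit(int(f>9))/' chk.py
g(){ python3 chk.py; }
python3 -m crank '{"travel":[[0,0,0],[0,0,0]],"turn":[0,0]}' >/dev/null; g &&
python3 -m crank '{"travel":[[-0.01,0,0],[-0.02,0,0],[-0.03,0,0],[-0.04,0,0],[-0.05,0,0]],"turn":[0,0,0,0,0]}' >/dev/null && g &&
python3 -m crank '{"travel":[[-0.01,0,0],[-0.02,0,0],[-0.03,0,0],[-0.04,0,0],[-0.05,0,0]],"turn":[0,0,0,0,0]}' >/dev/null && g &&
python3 -m crank '{"travel":[[-0.01,0,0],[-0.02,0,0],[-0.03,0,0],[-0.04,0,0],[-0.05,0,0]],"turn":[0,0,0,0,0]}' >/dev/null && g &&
python3 -m crank '{"travel":[[-0.01,0,0],[-0.02,0,0],[-0.03,0,0],[-0.04,0,0],[-0.05,0,0]],"turn":[0,0,0,0,0]}' >/dev/null && g &&
python3 -m crank '{"travel":[[-0.01,0,0],[-0.02,0,0],[-0.03,0,0],[-0.04,0,0],[-0.05,0,0]],"turn":[0,0,0,0,0]}' >/dev/null && g &&
python3 -m crank '{"travel":[[-0.01,0,0],[-0.02,0,0],[-0.03,0,0],[-0.04,0,0],[-0.05,0,0]],"turn":[0,0,0,0,0]}' >/dev/null && g &&
python3 -m crank '{"travel":[[-0.01,0,0],[-0.02,0,0],[-0.03,0,0],[-0.04,0,0],[-0.05,0,0]],"turn":[0,0,0,0,0]}' >/dev/null && g
true
```

```text
2.4 7.7
-0.0 4.7
-2.0 4.7
-4.0 5.7
-6.0 4.7
-8.0 5.6
-10.0 5.2
-12.0 4.8
```

```bash
g(){ python3 chk.py; }
python3 -m crank '{"travel":[[-0.01,0,0],[-0.02,0,0],[-0.03,0,0],[-0.04,0,0],[-0.05,0,0]],"turn":[0,0,0,0,0]}' >/dev/null && g &&
python3 -m crank '{"travel":[[-0.01,0,0],[-0.02,0,0],[-0.03,0,0],[-0.04,0,0],[-0.05,0,0]],"turn":[0,0,0,0,0]}' >/dev/null && g &&
python3 -m crank '{"travel":[[-0.01,0,0],[-0.02,0,0],[-0.03,0,0],[-0.04,0,0],[-0.05,0,0]],"turn":[0,0,0,0,0]}' >/dev/null && g &&
python3 -m crank '{"travel":[[-0.01,0,0],[-0.02,0,0],[-0.03,0,0],[-0.04,0,0],[-0.05,0,0]],"turn":[0,0,0,0,0]}' >/dev/null && g &&
python3 -m crank '{"travel":[[-0.01,0,0],[-0.02,0,0],[-0.03,0,0],[-0.04,0,0],[-0.05,0,0]],"turn":[0,0,0,0,0]}' >/dev/null && g &&
python3 -m crank '{"travel":[[-0.01,0,0],[-0.02,0,0],[-0.03,0,0],[-0.04,0,0],[-0.05,0,0]],"turn":[0,0,0,0,0]}' >/dev/null && g &&
python3 -m crank '{"travel":[[-0.01,0,0],[-0.02,0,0],[-0.03,0,0],[-0.04,0,0],[-0.05,0,0]],"turn":[0,0,0,0,0]}' >/dev/null && g
python3 -c "from h import *;to(522.5,-34,51,88.2)"
```

```text
-14.0 5.2
-15.9 4.9
-17.9 5.1
-19.9 5.6
-22.0 4.4
-23.9 6.2
-25.9 5.0
tcp [521.1 -25.9  49.3] ang 88.14 tilt [-0.003  0.001 -1.   ] F [-2.3  5.  -4.1] gap 23.1 t 18.47
travel [-0.201  0.043 -0.043] turn -0.001 rows>= 0.2
```

```bash
g(){ python3 chk.py; }
python3 -m crank '{"travel":[[-0.01,0,0],[-0.02,0,0],[-0.03,0,0],[-0.04,0,0],[-0.04,0,0]],"turn":[0,0,0,0,0]}' >/dev/null && g &&
python3 -m crank '{"travel":[[-0.01,0,0],[-0.02,0,0],[-0.03,0,0],[-0.04,0,0],[-0.04,0,0]],"turn":[0,0,0,0,0]}' >/dev/null && g &&
python3 -m crank '{"travel":[[-0.01,0,0],[-0.02,0,0],[-0.03,0,0],[-0.04,0,0],[-0.04,0,0]],"turn":[0,0,0,0,0]}' >/dev/null && g &&
python3 -m crank '{"travel":[[-0.01,0,0],[-0.02,0,0],[-0.03,0,0],[-0.04,0,0],[-0.04,0,0]],"turn":[0,0,0,0,0]}' >/dev/null && g &&
python3 -m crank '{"travel":[[-0.01,0,0],[-0.02,0,0],[-0.03,0,0],[-0.04,0,0],[-0.04,0,0]],"turn":[0,0,0,0,0]}' >/dev/null && g &&
python3 -m crank '{"travel":[[-0.01,0,0],[-0.02,0,0],[-0.03,0,0],[-0.04,0,0],[-0.04,0,0]],"turn":[0,0,0,0,0]}' >/dev/null && g
python3 -c "from h import *;to(522.5,-34,51,88.2)"
```

```text
-27.6 5.5
-29.2 4.6
-30.8 4.4
-32.4 4.7
-34.0 5.4
-34.0 10.9
tcp [520.7 -34.   49.4] ang 88.19 tilt [-0.003  0.004 -1.   ] F [-0.9 10.9 -2. ] gap 23.5 t 20.97
travel [ 0.001  0.046 -0.04 ] turn -0.0 rows>= 0.1
```

```bash
python3 -m crank '{"travel":[[-0.01,0,0],[-0.015,0,0],[-0.015,0,0],[-0.015,0,0]],"turn":[0,0,0,0]}'
```

```text
clock: 21.3
tcp_pos: [0.5206, -0.034, 0.0495]
orientation: [-0.003, 0.718, 0.696, 0.001]
wrist_force: [-2.4, 13.1, -1.1]
finger_gap: 0.0233
```

The TCP has stopped moving while the force climbs from 5 to 13 N, so this is the stop. Withdraw straight.

```bash
python3 -m crank '{"travel":[[0.03,0,0],[0.1,0,0],[0.2,0,0],[0.35,0,0],[0.5,0,0]],"turn":[0,0,0,0,0]}'
python3 -m crank '{"travel":[[0.25,0,0],[0.5,0,0],[0.75,0,0],[1,0,0],[1.25,0,0]],"turn":[0,0,0,0,0]}'
python3 -m crank '{"travel":[[0.3,0.02,0],[0.6,0.04,0],[0.9,0.05,0],[1.2,0.05,0],[1.5,0.05,0]],"turn":[0,0,0,0,0]}'
python3 -m crank '{"travel":[[0.3,0,0],[0.6,0,0],[0.9,0,0],[1.2,0,0],[1.5,0,0]],"turn":[0,0,0,0,0]}'
python3 -m crank '{"travel":[[0.3,0,0],[0.6,0,0],[0.9,0,0],[1.2,0,0],[1.5,0,0]],"turn":[0,0,0,0,0]}'
python3 -c "from h import *;to(626,299,70,83.6)"
```

```text
clock: 21.72
tcp_pos: [0.5233, -0.0169, 0.05]
orientation: [0.001, 0.719, 0.695, -0.0]
wrist_force: [0.3, -1.7, -5.8]
finger_gap: 0.0232
clock: 22.13
tcp_pos: [0.5245, 0.0354, 0.0501]
orientation: [-0.0, 0.718, 0.696, 0.0]
wrist_force: [0.4, 0.2, -3.6]
finger_gap: 0.0235
clock: 22.55
tcp_pos: [0.5288, 0.0948, 0.0503]
orientation: [0.0, 0.718, 0.696, 0.0]
wrist_force: [-0.5, 0.6, -1.3]
finger_gap: 0.0235
clock: 22.97
tcp_pos: [0.5303, 0.1547, 0.05]
orientation: [-0.0, 0.718, 0.696, 0.0]
wrist_force: [-0.1, 0.1, -0.9]
finger_gap: 0.0232
clock: 23.38
tcp_pos: [0.5322, 0.2146, 0.05]
orientation: [-0.0, 0.718, 0.696, 0.0]
wrist_force: [0.1, -0.5, -2.0]
finger_gap: 0.0232
tcp [532.2 214.6  50. ] ang 88.17 tilt [-0.  0. -1.] F [ 0.1 -0.5 -2. ] gap 23.2 t 23.38
travel [ 2.183  2.275 -0.5  ] turn 0.08 rows>= 3.1
```

```bash
python3 -m crank '{"travel":[[0.5,0.5,0],[1,1,0],[1.5,1.5,0],[2,2,0],[2.18,2.28,0]],"turn":[0.02,0.04,0.06,0.08,0.08]}'
python3 -m crank '{"travel":[[0,0,0],[0,0,0.2],[0,0,0.4],[0,0,0.48],[0,0,0.48]],"turn":[0,0,0,0,0]}'
python3 - <<'E'
from h import *
to(626,299,26.5,83.6)
c=shot("side","s9");cv2.imwrite("pics/s9c.png",cv2.resize(c["image"][170:450,240:480],None,fx=2.1,fy=2.1,interpolation=cv2.INTER_CUBIC)[:,:,::-1])
C=-np.array(c["R"]).T@c["t"]
d=shot("top","t9");cv2.imwrite("pics/t9c.png",cv2.resize(d["image"][200:330,300:500],None,fx=4,fy=4,interpolation=cv2.INTER_CUBIC)[:,:,::-1])
E
```

```text
clock: 23.8
tcp_pos: [0.6282, 0.3011, 0.0499]
orientation: [0.0, 0.745, 0.667, 0.001]
wrist_force: [0.4, -0.7, -1.0]
finger_gap: 0.0228
clock: 24.22
tcp_pos: [0.624, 0.2966, 0.0289]
orientation: [-0.001, 0.746, 0.666, -0.002]
wrist_force: [-0.6, 0.2, -2.0]
finger_gap: 0.0228
tcp [624.  296.6  28.9] ang 83.55 tilt [-0.004 -0.001 -1.   ] F [-0.6  0.2 -2. ] gap 22.8 t 24.22
travel [0.064 0.044 0.059] turn -0.001 rows>= 0.1
```

View pics/t9c.png

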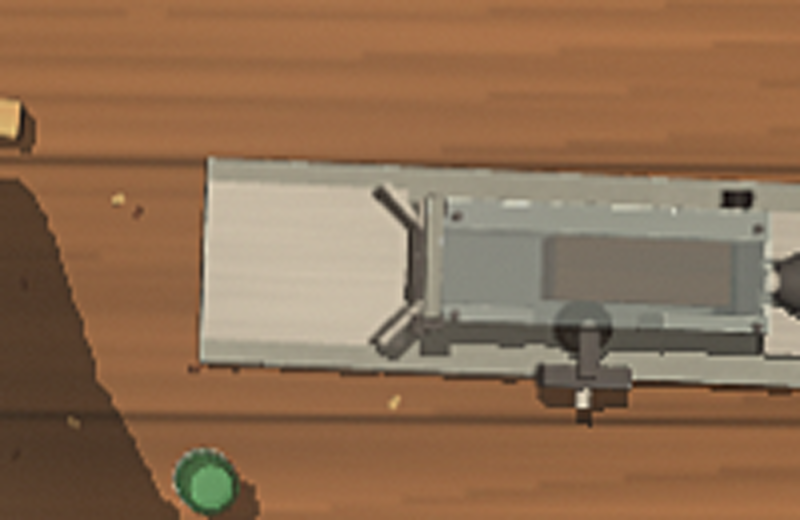

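View pics/s9c.png

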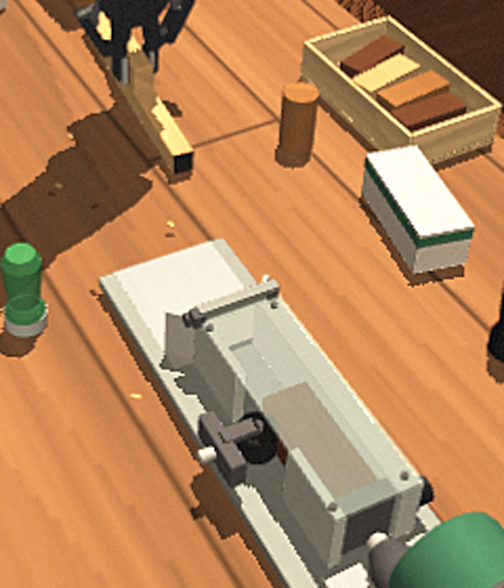

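The blank shows straight through the clear cover at (545–732, 235–305) in the top crop, and the flap plane at x≈420 is closed with nothing protruding. Now set the stick down.

```bash
python3 -m crank '{"travel":[[0,0,0.02],[0,0,0.04],[0,0,0.06],[0,0,0.06],[0,0,0.06]],"turn":[0,0,0,0,0]}'
python3 -m crank '{"travel":[[0,0,0.01],[0,0,0.02],[0,0,0.02],[0,0,0.02]],"turn":[0,0,0,0]}'
```

```text
clock: 24.73
tcp_pos: [0.6262, 0.2977, 0.0286]
orientation: [0.0, 0.746, 0.666, 0.0]
wrist_force: [0.5, -0.8, -1.4]
finger_gap: 0.023
clock: 25.07
tcp_pos: [0.6262, 0.2977, 0.0276]
orientation: [-0.0, 0.746, 0.666, 0.0]
wrist_force: [0.1, 0.0, -2.5]
finger_gap: 0.0228
```

```bash
python3 -m crank '{"travel":[[0,0,0.01],[0,0,0.02],[0,0,0.03],[0,0,0.03]],"turn":[0,0,0,0]}'
python3 -m crank '{"travel":[[0,0,0],[0,0,0],[0,0,0],[0,0,0],[0,0,0]],"turn":[0,0,0,0,0]}' 55
python3 -m crank '{"travel":[[0,0,-0.4],[0,0,-1.2],[0,0,-2],[0,0,-2.8],[0,0,-3]],"turn":[0,0,0,0,0]}'
python3 -m crank '{"travel":[[0.5,-0.5,0],[1,-1.2,0],[1,-2,0],[1,-3,0],[1,-4,0]],"turn":[0,0,0,0,0]}'
python3 -m crank '{"travel":[[0,0,0],[0,0,0],[0,0,0],[0,0,0],[0,0,0]],"turn":[0,0,0,0,0]}'
python3 - <<'E'
from h import *
c=shot("top","t10");cv2.imwrite("pics/t10b.png",c["image"][90:350,60:560][:,:,::-1])
a=cv2.imread("pics/top0.png").astype(int)[:,:,::-1];b=c["image"].astype(int)
m=(abs(a-b).sum(2)>90).astype(np.uint8);m=cv2.morphologyEx(m,cv2.MORPH_OPEN,np.ones((3,3),np.uint8))
print([list(s) for s in cv2.connectedComponentsWithStats(m)[2][1:] if s[4]>15])
E
```

```text
clock: 25.4
tcp_pos: [0.6261, 0.2977, 0.0263]
orientation: [-0.0, 0.746, 0.666, -0.0]
wrist_force: [0.3, -0.5, -1.5]
finger_gap: 0.0234
clock: 25.82
tcp_pos: [0.6263, 0.2977, 0.0267]
orientation: [0.0, 0.746, 0.666, 0.0]
wrist_force: [0.2, 0.4, -0.1]
finger_gap: 0.055
clock: 26.23
tcp_pos: [0.6288, 0.2986, 0.1531]
orientation: [0.002, 0.746, 0.666, 0.004]
wrist_force: [1.6, -0.0, 0.4]
finger_gap: 0.055
clock: 26.65
tcp_pos: [0.4703, 0.3554, 0.1458]
orientation: [-0.0, 0.746, 0.666, -0.0]
wrist_force: [-0.1, 0.4, 0.8]
finger_gap: 0.0551
clock: 27.07
tcp_pos: [0.4732, 0.3553, 0.1466]
orientation: [0.0, 0.746, 0.666, 0.001]
wrist_force: [0.1, 0.6, -0.3]
finger_gap: 0.0548
[[np.int32(104), np.int32(238), np.int32(155), np.int32(242), np.int32(16743)], [np.int32(202), np.int32(252), np.int32(17), np.int32(25), np.int32(238)], [np.int32(239), np.int32(279), np.int32(24), np.int32(23), np.int32(388)], [np.int32(293), np.int32(279), np.int32(8), np.int32(6), np.int32(38)], [np.int32(283), np.int32(281), np.int32(7), np.int32(6), np.int32(34)], [np.int32(210), np.int32(282), np.int32(4), np.i
[... 803 characters left out ...]
 np.int32(4), np.int32(8), np.int32(29)], [np.int32(59), np.int32(455), np.int32(5), np.int32(4), np.int32(16)], [np.int32(355), np.int32(460), np.int32(30), np.int32(20), np.int32(294)], [np.int32(35), np.int32(462), np.int32(25), np.int32(13), np.int32(194)], [np.int32(21), np.int32(465), np.int32(27), np.int32(15), np.int32(226)], [np.int32(272), np.int32(464), np.int32(11), np.int32(16), np.int32(110)], [np.int32(0), np.int32(466), np.int32(11), np.int32(12), np.int32(58)], [np.int32(394), np.int32(468), np.int32(15), np.int32(11), np.int32(104)], [np.int32(9), np.int32(473), np.int32(13), np.int32(7), np.int32(72)], [np.int32(419), np.int32(472), np.int32(7), np.int32(8), np.int32(40)]]
```

View pics/t10b.png

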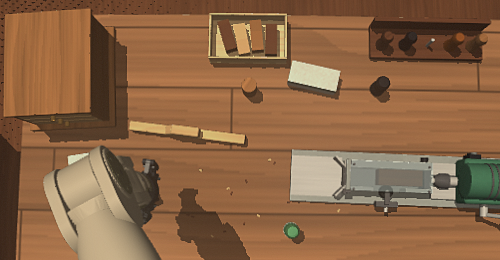

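The stick rests back in its original place, at (130–245, 122–145), and there is no picture change at any bystander the arm leaves in view. Handing in.

```bash
python3 -c "from workcell import *;print(hand_in(),get_state()['clock'])"
```

```text
the job is handed in; nothing more can be done
the job is handed in; nothing more can be done
```

The blank is in the tunnel against the stop, the stick is back in its starting place on the bench, and the job was handed in at about 27 s of robot time. I laid the blank on the sill, pushed it through the flap with the stick, drew the stick straight out and set it down.

**The stop:** the push ran steadily at about 5 N. Then the hand stopped moving at y = −34 mm while the wrist force rose to 10.9 and then 13.1 N. With the running friction taken off, that is roughly 8 N on the stop by my estimate; the stop force itself isn't measured.

**Last pictures:**
- **Blank:** it lies straight under the clear cover.
- **Flap:** nothing shows in the throat, so it looks shut, but I did not measure its angle.
- **Stick:** it stands well clear of the machine.
- **Bystanders:** those in view were unmoved against the first picture. In the final view the arm hid the offcut, the jar and most of one carton, so I could not recheck those three. No unexpected wrist force showed on any move.

The blank's remaining gap to the stop is too small to see in the images, so being within 2 mm rests on the felt contact only.

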